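Tip up the gauge plate and pack it away

TASK

The flat steel gauge plate lies flush in its grey holder, where its edges cannot be gripped: press down the end nearer the robot, which overhangs a hollow, until the other end tips up and the plate stays leaning by itself, let go, then take it by the raised end. Lay it flat on the floor of the open front bay of the wooden box without dropping it, let go, and slide the box's lid fully shut. Leave the marker, oil can, cup and tape roll where they are.

Things in the scene. Friction and masses are not known exactly. Their poses are not given: they have to be found in the camera images.
- plate: bare steel gauge plate, 120 long (x) x 56 wide (y) x 5 thick (z), about 0.12 kg, 4 tiny dark dots near its corners. Origin: centre of its underside. At the start it lies flat in the holder, axes along the holder's, underside 42 above the bench. Once tipped it leans about 30 degrees, +x end up, some 25 above the ledge and clear of the rim: grip it there across its 56 width.
- holder: fixed grey plastic holder, 148 x 76 x 47 high, a screwed-down ear on each side. Origin: on the bench below the centre of the plate as it lies flat; +x points away from the robot. Inside its rim (60 wide, rim top at 47, flush with the plate's top): a ledge from x = -5 to +61, top at 42, and towards the robot a hollow from x = -70 to -5, floor at 6.
- press_point (a point): where to press: centre line of the holder at holder x = -42, height 47 (on the top of the flat plate, 18 from its -x end), above the hollow. A few newtons suffice. Press straight down 25 or more below the rim (30 brings the finger close to the hollow's floor) and back off; pressed too little, the plate falls back flat.
- ledge_edge (a point): middle of the ledge's edge (holder x = -5, height 42), over which the plate rocks. Plate and plastic are smooth (friction about 0.2): pressed deep enough, the plate slides about 17 down into the hollow till its low end meets the floor and the end wall, and stays leaning over this edge.
- box: fixed pale wooden box, 200 long (x, pointing away from the robot) x 132 wide (y), walls 6 thick. Origin: centre of its underside. Floor top at 6; end walls' top at 40; the long sides carry lid rails up to 52 high that leave a 114 wide opening. A divider (x = 38 to 44, 40 high) parts the open front bay from a rear bay that stays under the lid.
- front_bay (a point): centre of the front bay's floor (box x = -28, height 6). The bay runs from box x = -94 to +38 and y = -60 to +60, 34 deep under the lid; the plate fits in it with its length along the box's x, with about 6 to spare at each end.
- lid (a joint): sliding plywood lid of the box, 200 x 118 x 6 (underside at about 40, top at about 47): metres slid open along the box's +x (away from the robot). 0 = fully shut; at the start 0.135 to 0.145, so that the lid's front edge stands at box x = +35 to +45. It slides stiffly with about 1 N and stays where it is left; shut is a hard stop.
- lid_bar (a point): middle of the upright wooden grip bar on the lid: 12 thick (along the box's x), 70 long (along y), 20 high, from 46 to 66 above the bench; this point is 56 above the bench and at box x = -0.070 m + lid opening. Push it towards -x of the box, or pinch it across its thickness, to shut the lid.
- marker: bystander: marker pen lying between the work places, 124 x 16 x 16, origin at its underside centre
- oil_can: bystander: dark green oil can with a spout, 64 x 84 x 192 high, origin at its underside centre
- white_cup: bystander: white cup, 80 across, 94 high, origin at its underside centre
- tape_roll: bystander: roll of tape lying flat, 90 across, 24 high, origin at its underside centre

How it is judged:
By the outcome, as a careful person would: the job done as asked, in the order asked, and still so for the second after the job is handed in, with the robot touching nothing.
It also fails if it takes over 64 s, if anything falls off the work surface, if the arm or the gripper's body presses on something with over 40 N, if the wrist force passes 120 N, or if a joint passes its speed limit or range.

ROBOT

A 6-joint arm with a two-finger parallel gripper is mounted at the origin on the work surface; the furniture and walls round the work are solid. World frame = base frame: x ahead of the robot, y to its left, z up, the work surface at z = 0. Lengths are in m, angles in rad, forces in N, time in s.
With the tool pointing down it reaches from about 0.375 to 0.975 m from the base axis. Payload 3.8 kg.
Tool frame: the origin (TCP) lies midway between the tips of the shut fingers; the grasp point (between the pads) lies 19 mm behind it; z points along the fingers, y is the direction in which the jaws open and shut (so a half turn about z gives the same grasp; the last joint's range is limited). The gripper opens to 85 mm and grips with 20 to 120 N. Pads are 22 mm wide; open, the fingers measure 114 mm over their backs; the gripper's body (76 mm by 85 mm) begins 54 mm behind the grasp point. The pads swing forward as they close: fully open they stand 13 mm farther back than shut.
Start: joints at [-1.336, 0.264, 1.604, -0, 1.274, -0.037], TCP at [0.181, -0.65, 0.231] pointing down, gripper open.
Joint ranges: [-2.63, 2.63], [-0.94, 2.18], [0.31, 2.57], [-1.31, 4.45], [0, 2.66], [-2.55, 2.55]. Speed limits (rad/s): [2.57, 2.57, 3.14, 3.14, 3.14, 3.14].

INTERFACE

Orientations are given as a rotation vector (axis times angle).
In Python, from workcell import bot gives the robot as it stands. The module is installed in compiled form; this text tells all that it offers.
- The arm moves only by the tool play_rows, never from a script. Its argument "series" is a list of rows, each an object with "translation": the shift along the tool's x, y, z in m, a list of three; "spin": the turn about the tool's z in units of 5 degrees (1.0 is 5 degrees). In form: [{"translation": [dx, dy, dz], "spin": spin}, ...]. A call has 1 to 5 rows; each row shifts and turns the commanded pose from where the row before left it, along the tool's axes as they then stand; what a row does not reach is not made up. A row lasts 1/10 s, in which the tool goes at most 50 mm and 8.59 degrees, less where a joint would pass 70% of its speed; a pose out of reach is approached as far as the arm can. A call is refused whole if a number of a shift passes 0.05 or a number of a turn 1, either way. A call with a gripper value outside its range is refused whole. "jaw" is the gripper's target within -1 to 1 (fully open at 1, half-way at 0, shut at -1), set as the call begins (left out, the last holds). The fingers move at their own pace and stop on an object; "force" is the grip in N (left out, the last holds). Time passes only in rows, so rows that do not move let the fingers close. It gives the time, the measured TCP pose, the force and the opening at its end, in the units of the state.
- bot.read_state(): the state, without advancing time (a new reading comes with each control period).
- bot.read_camera(name): name is "scene" or "side" or "wrist"; returns the picture (384x512x3 uint8, blue, green, red); there is no depth.
- bot.get_calibration(name): a dict with "fov_y" (degrees; the focal length in pixels is half the picture's height over the tangent of half this angle, whatever the lens; pixels are square), "cx", "cy" (the principal point, pixels), "k1" (the pictures are not rectified: a ray, as slopes to the right and down, at radius r is drawn at 1 + k1 r^2 times it, then the intrinsics apply), "R" (3x3) and "t" (3): a world point X has camera coordinates R X + t. Camera axes: x right, y down, z forward; pixel columns grow to the right and rows downward; lengths in m; the calibration is good to about 2 mm. A picture is of the moment at which its call begins: read the wrist's pose just before it. get_calibration takes no time and is no camera call; for the wrist camera it gives the pose at the moment of the call.
- bot.finish_job(): hands the job in, once; it reports no verdict.
The state is a dict: "time": time; "q": joint angles; "joint_vel": joint speeds; "joint_torque": joint torques, N m; "tool_pos": TCP position; "tcp_rot": TCP orientation; "wrist_force": force on the tool from outside, world axes, zero at the start; "torque": the same for the moment, N m; "width": opening from 0.0 (shut) to 1.0 (fully open).
Only numpy, scipy, OpenCV 4.12 (cv2) and the standard library are available. Lean on these libraries where they do the work, as an engineer would, in place of code of your own. Each camera call takes 0.05 s, during which the arm holds its last target. There are 200 camera calls.

## Working session

There is one attempt and no reset: what is moved stays moved. The work goes in short steps, Python scripts to look and compute and a tool call to move; the robot and the scene stay as the last step left them, time stands still between calls to the robot, and variables do not carry over. Pictures are saved under pics/ and viewed, about 8 in all and at most 12, crops included, and the job is handed in when it is done.

Besides the shell and the picture viewer there is one more tool, called by a JSON object that holds its "fn" and its "kwargs". play_rows: Moves the arm, as the interface text tells. Its arguments: {"type":"object","properties":{"series":{"type":"array","items":{"type":"object","properties":{"translation":{"type":"array","items":{"type":"number"}},"spin":{"type":"number"}}}},"jaw":{"type":"number"},"force":{"type":"number"}},"required":["series"]}

```bash
mkdir -p pics; cat > h.py <<'E'
import numpy as np, cv2
from workcell import bot
from scipy.spatial.transform import Rotation as Rn
def K(c):
    f=192/np.tan(np.radians(c["fov_y"])/2); return f
def ray(c,u,v):
    f=K(c); d=np.array([(u-c["cx"])/f,(v-c["cy"])/f]); s=d.copy()
    for _ in range(30): s=d/(1+c["k1"]*(s@s))
    R=np.array(c["R"]);t=np.array(c["t"])
    return -R.T@t, R.T@np.array([s[0],s[1],1.])
def onz(c,u,v,z):
    o,d=ray(c,u,v); return o+d*(z-o[2])/d[2]
def proj(c,X):
    p=np.array(c["R"])@np.array(X)+np.array(c["t"]); s=p[:2]/p[2]; s=s*(1+c["k1"]*(s@s)); return s*K(c)+[c["cx"],c["cy"]]
def snap(n,f):
    c=bot.get_calibration(n); im=np.array(bot.read_camera(n)); cv2.imwrite("pics/%s.png"%f,im); return c,im
E
python3 - <<'E'
from h import *
ims=[]
for n in ["scene","side","wrist"]:
    c,im=snap(n,n+"0"); print(n,c); ims.append(im)
print(bot.read_state())
E
```

```text
scene {'fov_y': 53.774919865289625, 'cx': 264.7796272054217, 'cy': 187.0064036326509, 'k1': -0.032035516336502194, 'R': array([[-0.6018651 , -0.79858117,  0.00514882],
       [-0.38429642,  0.28396814, -0.87845225],
       [ 0.70005333, -0.53068843, -0.47780239]]), 't': array([0.28803125, 0.26434053, 1.12159303])}
side {'fov_y': 57.87170634805276, 'cx': 258.2798395489879, 'cy': 193.340952850329, 'k1': -0.01244806904555478, 'R': array([[-0.96708768, -0.25352692, -0.02157601],
       [-0.11679578,  0.51765379, -0.84758085],
       [ 0.22605347, -0.81716501, -0.53022748]]), 't': array([0.51641736, 0.0996268 , 0.97211592])}
wrist {'fov_y': 68.3360463242146, 'cx': 251.38646325240205, 'cy': 190.73238990704263, 'k1': -0.024781524569688348, 'R': array([[ 0.26951513, -0.96299441, -0.00183519],
       [-0.9238669 , -0.25910121,  0.28166738],
       [-0.27171962, -0.07421815, -0.95951035]]), 't': array([-0.67452868, -0.03846959,  0.37848067])}
{'time': 0.15, 'q': array([-1.33589655e+00,  2.64593606e-01,  1.60507872e+00,  6.04273108e-06,
        1.27371196e+00, -3.68910284e-02]), 'joint_vel': array([ 0.00080284, -0.00233267, -0.00435777, -0.00124212, -0.00154063,
        0.00087879]), 'joint_torque': array([-1.51388440e-04, -5.15905237e+01, -3.67960489e+01, -1.19697002e-04,
        8.04725743e-03, -1.01757212e-05]), 'tool_pos': array([ 0.1810795 , -0.64965644,  0.23022899]), 'tcp_rot': array([-3.11086187e+00, -4.25370788e-01,  2.68990019e-04]), 'wrist_force': array([-0.15594591, -0.27057026,  0.05102648]), 'torque': array([-0.00399131,  0.02445509,  0.01366353]), 'width': 1.00044696564484}
```

View pics/scene0.png

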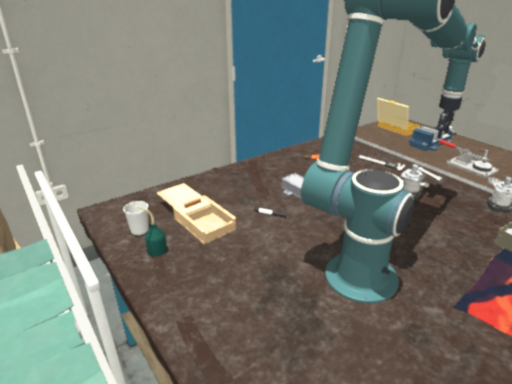

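View pics/side0.png

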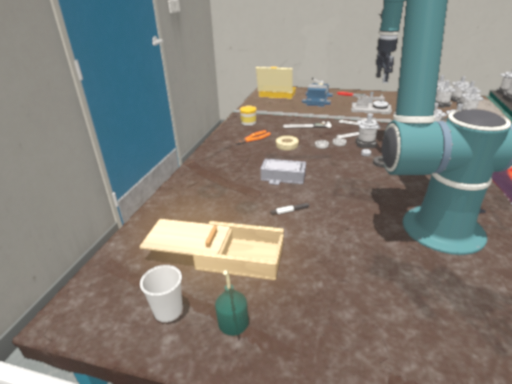

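```bash
python3 - <<'E'
from h import *
c=bot.get_calibration("side")
for n,p,z in [("holder",(284,166),.047),("hR",(305,168),.047),("hL",(263,167),.047),("boxFrontNear",(279,266),.04),("boxFrontFar",(284,230),.045),("boxnearBackcorner",(196,257),.045),("lidfar",(160,222),.047),("lidnear",(143,246),.047),("bar",(211,235),.056),("marker",(290,209),.008),("tape",(287,142),.02),("cup",(166,312),0),("can",(233,325),0)]:
    print(n,onz(c,*p,z).round(3))
im=cv2.imread("pics/side0.png")
a=cv2.resize(im[140:290,130:330],None,fx=4,fy=4,interpolation=cv2.INTER_CUBIC); cv2.imwrite("pics/side0c.png",a)
w=bot.get_calibration("wrist"); s=bot.read_state()
R=Rn.from_rotvec(s["tcp_rot"]).as_matrix(); cw=-np.array(w["R"]).T@w["t"]
print("cam in tool",R.T@(cw-s["tool_pos"]), "\n",(np.array(w["R"])@R).round(3), "\n",R.round(3))
E
```

```text
holder [ 0.49  -0.189  0.047]
hR [ 0.416 -0.19   0.047]
hL [ 0.56  -0.167  0.047]
boxFrontNear [0.407 0.291 0.04 ]
boxFrontFar [0.421 0.162 0.045]
boxnearBackcorner [0.605 0.312 0.045]
lidfar [0.757 0.207 0.047]
lidnear [0.75  0.308 0.047]
bar [0.595 0.238 0.056]
marker [0.431 0.01  0.008]
tape [ 0.529 -0.456  0.02 ]
cup [0.624 0.444 0.   ]
can [0.472 0.441 0.   ]
cam in tool [ 0.07041644  0.00051523 -0.14268013] 
 [[ 0.001  1.    -0.   ]
 [-0.959  0.001 -0.282]
 [-0.282  0.001  0.959]] 
 [[ 0.963  0.268 -0.   ]
 [ 0.268 -0.963  0.002]
 [ 0.    -0.002 -1.   ]]
```

View pics/side0c.png

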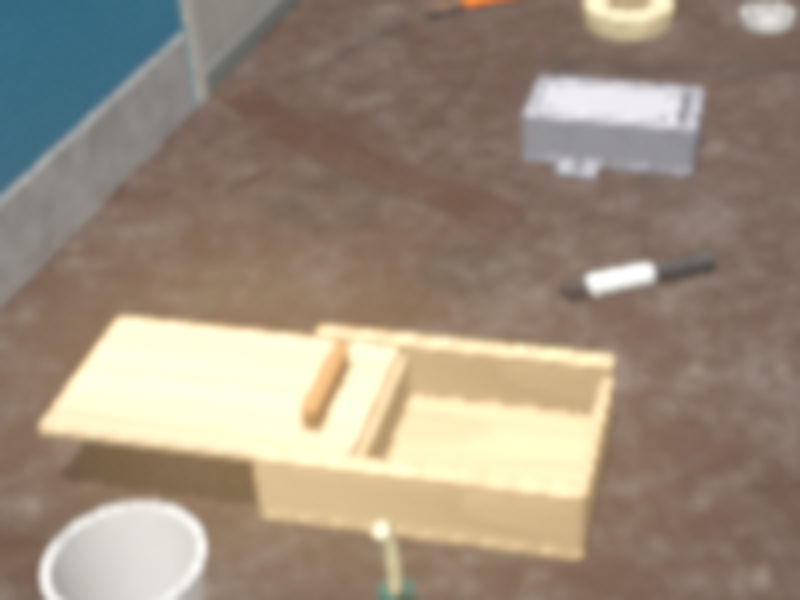

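The crop shows the holder (about 525–703, 75–175 in the crop), the box with its lid open to the upper left, and the marker lying between them. Both yaws come out at about 6–9°. I'll move above the holder.

{"fn": "play_rows", "kwargs": {"series": [{"translation": [0.037,-0.03,0],"spin": 0},{"translation": [0.037,-0.03,0],"spin": 0},{"translation": [0.037,-0.03,0],"spin": 0},{"translation": [0.037,-0.03,0],"spin": 0},{"translation": [0.037,-0.03,0],"spin": 0}]}}

```text
time: 0.65
tool_pos: [0.3198, -0.4543, 0.2309]
tcp_rot: [-3.112, -0.425, 0.0]
wrist_force: [-0.8, 0.1, -0.1]
width: 1.004
```

{"fn": "play_rows", "kwargs": {"series": [{"translation": [0.037,-0.03,0],"spin": 0},{"translation": [0.037,-0.03,0],"spin": 0},{"translation": [0.037,-0.03,0],"spin": 0},{"translation": [0.037,-0.03,0],"spin": 0},{"translation": [0.037,-0.03,0],"spin": 0}]}}

```text
time: 1.15
tool_pos: [0.4577, -0.26, 0.2312]
tcp_rot: [3.113, 0.425, 0.0]
wrist_force: [0.9, -0.6, -1.0]
width: 1.0
```

{"fn": "play_rows", "kwargs": {"series": [{"translation": [0.037,-0.03,0],"spin": 0.5},{"translation": [0.037,-0.03,0],"spin": 0.5},{"translation": [0,0,0],"spin": 0.5},{"translation": [0,0,0],"spin": 0}], "jaw": -1}}

```text
time: 1.55
tool_pos: [0.5144, -0.184, 0.2309]
tcp_rot: [-3.133, -0.226, 0.001]
wrist_force: [-0.0, -0.2, -1.0]
width: 0.329
```

```bash
python3 - <<'E'
from h import *
s=bot.read_state();print(s["time"],s["tool_pos"],Rn.from_rotvec(s["tcp_rot"]).as_matrix()[:,0])
c,im=snap("wrist","w1")
cv2.imwrite("pics/w1b.png",cv2.resize(im,None,fx=1.5,fy=1.5,interpolation=cv2.INTER_CUBIC))
E
```

```text
1.55 [ 0.51439717 -0.18396045  0.23087592] [ 9.89650164e-01  1.43498722e-01 -8.18462583e-04]
```

View pics/w1b.png

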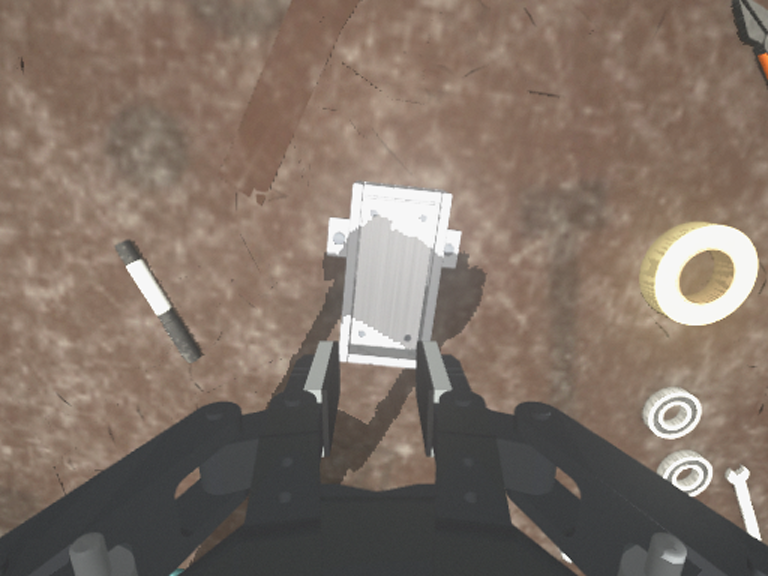

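The holder's top corners are at (354,183), (451,192), (415,367) and (342,361) in the 1.5x picture. The plate's dots are at (374,213), (423,217), (361,333) and (407,338).

```bash
python3 - <<'E'
from h import *
c=bot.get_calibration("wrist")
P=[onz(c,u/1.5,v/1.5,.047)[:2] for u,v in [(354,183),(451,192),(415,367),(342,361)]]
D=[onz(c,u/1.5,v/1.5,.047)[:2] for u,v in [(374,213),(423,217),(407,338),(361,333)]]
for Q in (P,D):
    Q=np.array(Q);print(Q.round(4).tolist(),"c",Q.mean(0).round(4),"len",np.linalg.norm(Q[0]-Q[3]),np.linalg.norm(Q[1]-Q[2]),"wid",np.linalg.norm(Q[0]-Q[1]),np.linalg.norm(Q[3]-Q[2]))
    v=Q[0]+Q[1]-Q[2]-Q[3];print("yaw",np.degrees(np.arctan2(v[1],v[0])))
s=bot.read_state();R=Rn.from_rotvec(s["tcp_rot"]).as_matrix();print(s["width"],s["tool_pos"],np.degrees(np.arctan2(R[1,0],R[0,0])))
E
```

```text
[[0.5659, -0.1606], [0.5699, -0.2338], [0.4223, -0.2316], [0.419, -0.1694]] c [ 0.4943 -0.1989] len 0.1472401230384759 0.14765234141949343 wid 0.07336170898823303 0.06223629361033466
yaw 1.2772276983427788
[[0.546, -0.1786], [0.5484, -0.2162], [0.4477, -0.2204], [0.4466, -0.1819]] c [ 0.4972 -0.1993] len 0.09938499656628527 0.10076481683880838 wid 0.037656813640873546 0.03851265418042273
yaw 2.1803014548990567
0.2352908211760529 [ 0.51388052 -0.18487521  0.23087413] 8.212493545600765
```

{"fn": "play_rows", "kwargs": {"series": [{"translation": [0,0,0],"spin": 0.55},{"translation": [0,0,0],"spin": 0.55},{"translation": [-0.03,0.007,0.03],"spin": 0},{"translation": [-0.03,0.007,0.03],"spin": 0},{"translation": [0,0,0.04],"spin": 0}], "jaw": -1}}

```text
time: 2.1
tool_pos: [0.4521, -0.2042, 0.1315]
tcp_rot: [3.139, 0.067, 0.002]
wrist_force: [1.0, -0.4, -0.1]
width: 0.001
```

{"fn": "play_rows", "kwargs": {"series": [{"translation": [0,0,0.04],"spin": 0},{"translation": [0,0,0.025],"spin": 0},{"translation": [0,0,0],"spin": 0},{"translation": [0,0,0],"spin": 0}]}}

```text
time: 2.5
tool_pos: [0.454, -0.2029, 0.0664]
tcp_rot: [-3.141, -0.069, 0.001]
wrist_force: [0.7, 0.5, 0.2]
width: 0.002
```

```bash
python3 - <<'E'
from h import *
s=bot.read_state();R=Rn.from_rotvec(s["tcp_rot"]).as_matrix();print(s["time"],s["tool_pos"],np.degrees(np.arctan2(R[1,0],R[0,0])),s["width"])
c,im=snap("wrist","w2")
cv2.imwrite("pics/w2b.png",cv2.resize(im,None,fx=1.5,fy=1.5,interpolation=cv2.INTER_CUBIC))
h=np.radians(2.7);o=np.array([.4975,-.2])
for x,y,z in [(69.5,38,47),(69.5,-38,47),(60,28,47),(60,-28,47),(50,19,47),(50,-19,47)]:
  p=o+np.array([np.cos(h)*x-np.sin(h)*y,np.sin(h)*x+np.cos(h)*y])/1000
  print(x,y,proj(c,[*p,z/1000])*1.5)
E
```

```text
2.5 [ 0.45403723 -0.2029184   0.06641621] 2.509648982378966 0.0017834420994644455
69.5 38 [260.15798638  33.57406343]
69.5 -38 [482.51658677  32.92146273]
60 28 [290.81426266  63.64409353]
60 -28 [452.11822004  63.18910025]
50 19 [317.79390509  94.44513416]
50 -19 [425.4256861   94.15388051]
```

View pics/w2b.png

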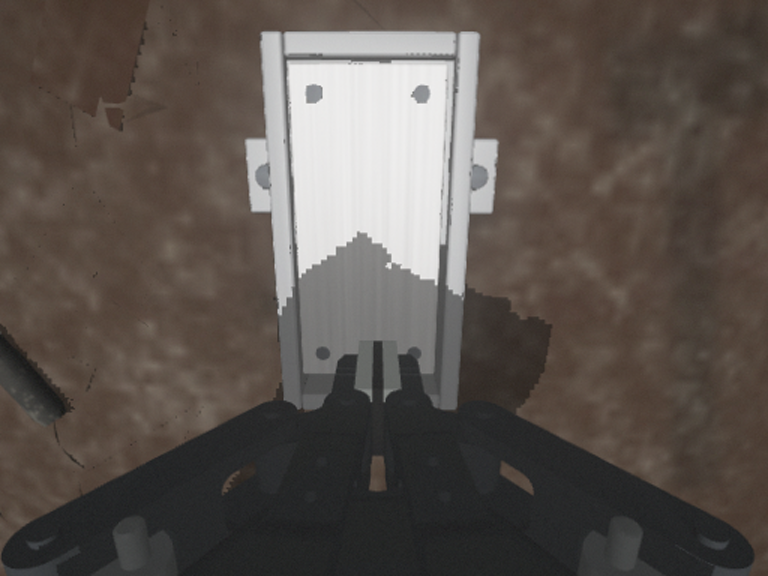

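The model agrees to about 1 mm: predicted dots at 318/425, seen at 314/422. I'll press down to z≈0.019.

{"fn": "play_rows", "kwargs": {"series": [{"translation": [0,-0.001,0.014],"spin": 0},{"translation": [0,0,0.009],"spin": 0},{"translation": [0,0,0.006],"spin": 0},{"translation": [0,0,0.006],"spin": 0},{"translation": [0,0,0.006],"spin": 0}]}}

```text
time: 3.05
tool_pos: [0.4545, -0.2013, 0.0274]
tcp_rot: [-3.14, -0.072, 0.003]
wrist_force: [-21.3, 9.1, 64.2]
width: 0.0
```

{"fn": "play_rows", "kwargs": {"series": [{"translation": [0,0,0.005],"spin": 0},{"translation": [0,0,0.002],"spin": 0},{"translation": [0,0,0],"spin": 0},{"translation": [0,0,0],"spin": 0},{"translation": [0,0,0],"spin": 0}]}}

```text
time: 3.55
tool_pos: [0.4548, -0.2014, 0.0271]
tcp_rot: [-3.14, -0.072, 0.005]
wrist_force: [-29.5, 12.5, 76.0]
width: -0.001
```

The press stalled 20 mm below the rim at 76 N. I'll ease off a little and look.

{"fn": "play_rows", "kwargs": {"series": [{"translation": [0,0,-0.004],"spin": 0},{"translation": [0,0,-0.002],"spin": 0},{"translation": [0,0,0],"spin": 0}]}}

```text
time: 3.85
tool_pos: [0.4549, -0.2017, 0.028]
tcp_rot: [3.14, 0.072, -0.0]
wrist_force: [-11.5, 3.4, 30.4]
width: -0.001
```

```bash
python3 - <<'E'
from h import *
c,im=snap("wrist","w3"); c,i2=snap("side","s3")
i2=cv2.resize(i2[130:200,240:340],(550,385),interpolation=cv2.INTER_CUBIC)
a=np.zeros((385,800,3),np.uint8); a[:384,:250]=im[:, 130:380]; a[:,250:]=i2
cv2.imwrite("pics/w3b.png",a)
s=bot.read_state();print(s["tool_pos"],s["wrist_force"],s["torque"])
E
```

```text
[ 0.45493332 -0.20172739  0.02802221] [-11.82495815   4.0768446   30.51526853] [0.58150999 1.88618866 0.02339444]
```

View pics/w3b.png

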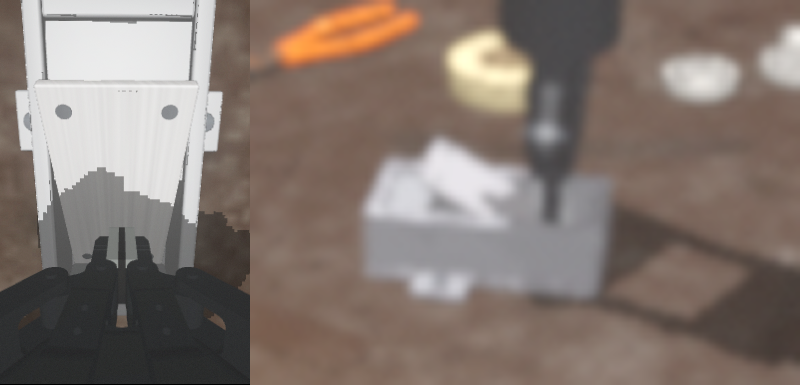

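The plate is tipped. The geometry puts its top surface at 28 mm at this x when fully slid, so the finger was pressing on a bottomed-out plate. I'll back off, open, rise and verify.

{"fn": "play_rows", "kwargs": {"series": [{"translation": [0,0,-0.01],"spin": 0},{"translation": [0,0,-0.03],"spin": 0},{"translation": [0,0,-0.045],"spin": 0},{"translation": [0,0,-0.045],"spin": 0},{"translation": [0,0,0],"spin": 0}]}}

```text
time: 4.45
tool_pos: [0.4595, -0.2035, 0.1616]
tcp_rot: [3.134, 0.071, 0.019]
wrist_force: [0.0, -0.2, 0.7]
width: -0.001
```

{"fn": "play_rows", "kwargs": {"series": [{"translation": [0.03,0,0],"spin": 0},{"translation": [0.03,0,0],"spin": 0},{"translation": [0,0,0],"spin": 0},{"translation": [0,0,0],"spin": 0}], "jaw": 1}}

```text
time: 4.85
tool_pos: [0.5142, -0.1981, 0.1531]
tcp_rot: [-3.14, -0.072, 0.003]
wrist_force: [-0.2, -0.2, -1.2]
width: 0.683
```

```bash
python3 - <<'E'
from h import *
s=bot.read_state();R=Rn.from_rotvec(s["tcp_rot"]).as_matrix();print(s["time"],s["tool_pos"],np.degrees(np.arctan2(R[1,0],R[0,0])),s["width"],s["wrist_force"])
c,im=snap("wrist","w4")
h=np.radians(2.7);o=np.array([.4975,-.199])
for x,y,z in [(35,28,64),(35,-28,64),(32.5,28,69),(32.5,-28,69),(-67,28,10),(69.5,38,47),(69.5,-38,47)]:
  p=o+np.array([np.cos(h)*x-np.sin(h)*y,np.sin(h)*x+np.cos(h)*y])/1000
  print(x,y,(proj(c,[*p,z/1000])*1.5).round())
cv2.imwrite("pics/w4b.png",cv2.resize(im,None,fx=1.5,fy=1.5,interpolation=cv2.INTER_CUBIC))
E
```

```text
4.85 [ 0.51421681 -0.19806337  0.15314456] 2.624765293768273 0.682632322258969 [-0.21474976 -0.21557795 -1.16626069]
35 28 [326. 259.]
35 -28 [426. 259.]
32.5 28 [325. 265.]
32.5 -28 [427. 265.]
-67 28 [339. 376.]
69.5 38 [310. 194.]
69.5 -38 [442. 194.]
```

View pics/w4b.png

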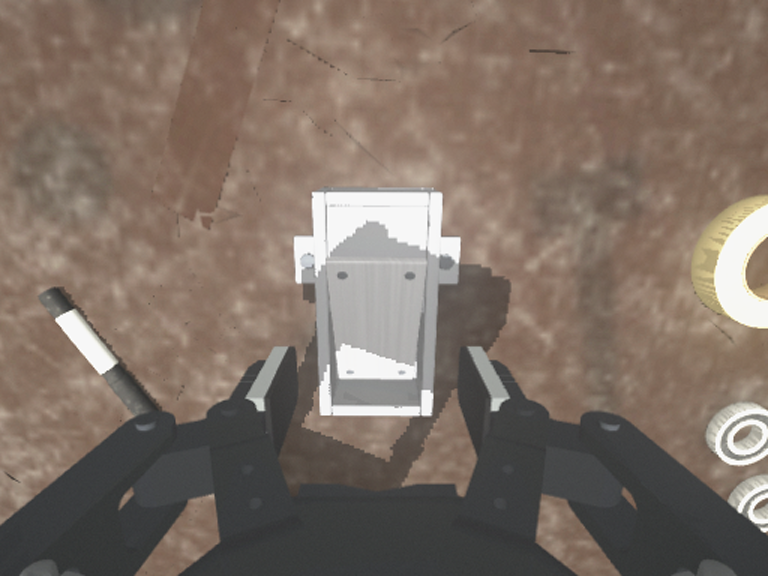

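The plate leans on its own: its raised edge is at row 258, columns 329–426, against a predicted 259 and 326–426. I'll descend and grip.

{"fn": "play_rows", "kwargs": {"series": [{"translation": [0.004,0,0.03],"spin": 0},{"translation": [0,0,0.03],"spin": 0},{"translation": [0,0,0.025],"spin": 0},{"translation": [0,0,0.01],"spin": 0},{"translation": [0,0,0.003],"spin": 0}], "jaw": 1}}

```text
time: 5.4
tool_pos: [0.5165, -0.1978, 0.0546]
tcp_rot: [-3.139, -0.07, 0.005]
wrist_force: [0.8, -0.7, -0.1]
width: 0.996
```

{"fn": "play_rows", "kwargs": {"series": [{"translation": [0,0,0],"spin": 0},{"translation": [0,0,0],"spin": 0},{"translation": [0,0,0],"spin": 0}]}}

```text
time: 5.7
tool_pos: [0.5197, -0.1988, 0.0579]
tcp_rot: [3.14, 0.07, 0.004]
wrist_force: [0.2, -0.3, -1.0]
width: 0.994
```

{"fn": "play_rows", "kwargs": {"series": [{"translation": [0,0,0],"spin": 0},{"translation": [0,0,0],"spin": 0},{"translation": [0,0,0],"spin": 0},{"translation": [0,0,0],"spin": 0},{"translation": [0,0,0],"spin": 0}], "jaw": -1, "force": 40}}

```text
time: 6.2
tool_pos: [0.5191, -0.1985, 0.0571]
tcp_rot: [3.14, 0.071, 0.002]
wrist_force: [-0.8, -0.2, 4.9]
width: 0.626
```

```bash
python3 - <<'E'
from h import *
s=bot.read_state();print(s)
c,im=snap("wrist","w5")
cv2.imwrite("pics/w5b.png",cv2.resize(im,None,fx=1.5,fy=1.5,interpolation=cv2.INTER_CUBIC))
E
```

```text
{'time': 6.2, 'q': array([-4.10079265e-01,  2.12164626e-01,  2.01710058e+00,  2.02659936e-05,
        9.11046168e-01,  1.11566609e+00]), 'joint_vel': array([ 1.33326241e-03,  9.01502683e-04,  7.73305633e-04,  9.25467680e-04,
       -6.86401329e-04, -2.44061394e-05]), 'joint_torque': array([-1.24103911e-01, -3.93770921e+01, -2.84059346e+01, -4.53773580e-03,
       -2.18716362e-01,  6.11169403e-02]), 'tool_pos': array([ 0.51912356, -0.19851903,  0.05705111]), 'tcp_rot': array([3.14027309e+00, 7.07286438e-02, 1.83745772e-03]), 'wrist_force': array([-0.80661636, -0.19718208,  4.88600422]), 'torque': array([0.054145  , 0.08372422, 0.03633291]), 'width': 0.6257086794576255}
```

View pics/w5b.png

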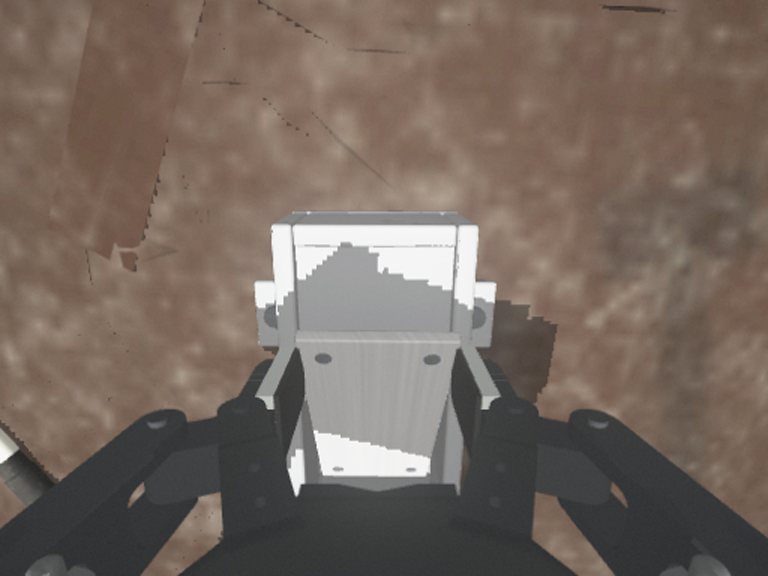

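Pads sit at the plate's edges and the width is holding at 0.626. I'll lift.

{"fn": "play_rows", "kwargs": {"series": [{"translation": [0,0,0],"spin": 0},{"translation": [0,0,-0.01],"spin": 0},{"translation": [0,0,-0.015],"spin": 0},{"translation": [0,0,-0.02],"spin": 0},{"translation": [0,0,-0.025],"spin": 0}], "force": 60}}

```text
time: 6.75
tool_pos: [0.5175, -0.1979, 0.1266]
tcp_rot: [-3.14, -0.07, 0.003]
wrist_force: [0.6, 0.1, -0.9]
width: 0.609
```

{"fn": "play_rows", "kwargs": {"series": [{"translation": [0,0,-0.025],"spin": 0},{"translation": [0,0,-0.025],"spin": 0},{"translation": [0,0,-0.02],"spin": 0},{"translation": [0,0,0],"spin": 0},{"translation": [0,0,0],"spin": 0}]}}

```text
time: 7.25
tool_pos: [0.5186, -0.1983, 0.1967]
tcp_rot: [3.14, 0.07, 0.001]
wrist_force: [0.1, 0.5, -1.7]
width: 0.607
```

```bash
python3 - <<'E'
from h import *
s=bot.read_state();print(s["time"],s["tool_pos"],s["width"],s["wrist_force"])
c,im=snap("wrist","w6"); c,i2=snap("side","s6")
a=np.zeros((480,800,3),np.uint8); a[:480,:320]=cv2.resize(im[:,120:376],(320,480)); a[:,320:]=cv2.resize(i2[100:220,220:340],(480,480),interpolation=cv2.INTER_CUBIC)
cv2.imwrite("pics/w6b.png",a)
E
```

```text
7.25 [ 0.51856543 -0.19828878  0.19672251] 0.6074088395987386 [ 0.07151931  0.50824235 -1.65256049]
```

View pics/w6b.png

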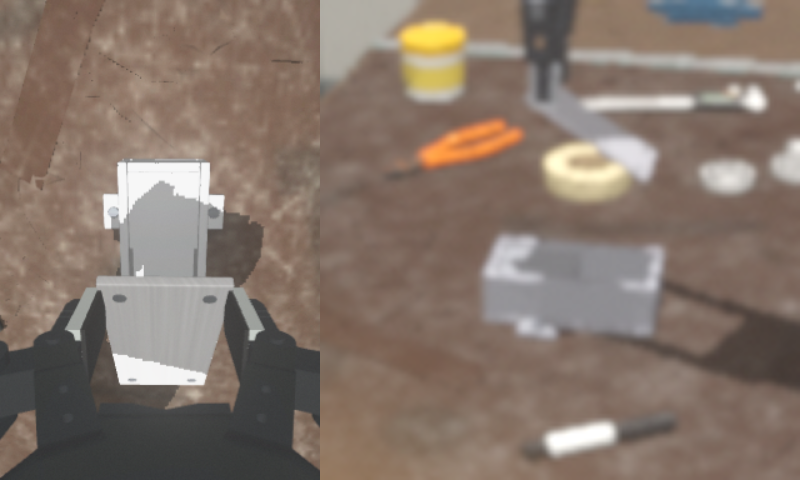

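The plate is held near the fingertips and hangs tilted. Next I'll locate the box from corners I've already viewed in the side crop.

```bash
python3 - <<'E'
from h import *
c=bot.get_calibration("side")
for n,p,z in [("near bottom front",(582,557),0),("near bottom back",(265,520),0),("far top front",(614,355),.052),("far top back",(318,326),.052),("near top front",(587,495),.052),("bar top1",(340,343),.066),("bar top2",(310,408),.066),("lid front far",(410,350),.047),("lid front near",(352,455),.047),("lid back far",(120,316),.047),("lid back near",(40,430),.047)]:
    print(n,onz(c,130+p[0]/4,140+p[1]/4,z).round(4))
E
```

```text
near bottom front [0.4143 0.2953 0.    ]
near bottom back [0.6108 0.3108 0.    ]
far top front [0.4214 0.1659 0.052 ]
far top back [0.6219 0.18   0.052 ]
near top front [0.4113 0.2969 0.052 ]
bar top1 [0.5929 0.2114 0.066 ]
bar top2 [0.5876 0.2767 0.066 ]
lid front far [0.5552 0.1849 0.047 ]
lid front near [0.5569 0.291  0.047 ]
lid back far [0.7636 0.1941 0.047 ]
lid back near [0.7542 0.3144 0.047 ]
```

The sizes check out: length 197–201, width 130, yaw about 4.2°, box centre (0.517, 0.238), lid opening about 0.143. I'll carry the plate across at height.

{"fn": "play_rows", "kwargs": {"series": [{"translation": [0.001,-0.015,0],"spin": 0},{"translation": [0.0025,-0.03,0],"spin": 0},{"translation": [0.0025,-0.032,0],"spin": 0},{"translation": [0.0025,-0.032,0],"spin": 0},{"translation": [0.0025,-0.032,0],"spin": 0}]}}

```text
time: 7.85
tool_pos: [0.522, -0.0547, 0.1949]
tcp_rot: [-3.14, -0.07, 0.004]
wrist_force: [-0.3, -0.0, -0.8]
width: 0.609
```

{"fn": "play_rows", "kwargs": {"series": [{"translation": [0.0025,-0.032,0],"spin": 0},{"translation": [0.0025,-0.032,0],"spin": 0},{"translation": [0.0025,-0.032,0],"spin": 0},{"translation": [0.0025,-0.032,0],"spin": 0},{"translation": [0.0025,-0.032,0],"spin": 0}]}}

```text
time: 8.35
tool_pos: [0.527, 0.1056, 0.1949]
tcp_rot: [-3.141, -0.071, 0.004]
wrist_force: [-0.0, -0.1, -1.5]
width: 0.605
```

{"fn": "play_rows", "kwargs": {"series": [{"translation": [0.0025,-0.032,0],"spin": 0},{"translation": [0.0025,-0.032,0],"spin": 0},{"translation": [0.0025,-0.032,0],"spin": 0},{"translation": [0.0025,-0.025,0],"spin": 0},{"translation": [0.0015,-0.015,0],"spin": -0.16}]}}

```text
time: 8.85
tool_pos: [0.5324, 0.2422, 0.1949]
tcp_rot: [3.14, 0.097, -0.004]
wrist_force: [0.5, -0.4, -0.6]
width: 0.607
```

{"fn": "play_rows", "kwargs": {"series": [{"translation": [0,0,0],"spin": -0.16},{"translation": [0,0,0],"spin": 0},{"translation": [0,0,0],"spin": 0}]}}

```text
time: 9.15
tool_pos: [0.5335, 0.2389, 0.1959]
tcp_rot: [3.139, 0.113, -0.001]
wrist_force: [-0.6, -0.9, -0.4]
width: 0.606
```

```bash
python3 - <<'E'
from h import *
s=bot.read_state();R=Rn.from_rotvec(s["tcp_rot"]).as_matrix();print(s["time"],s["tool_pos"],np.degrees(np.arctan2(R[1,0],R[0,0])),s["width"],s["wrist_force"])
c,im=snap("wrist","w7")
h=np.radians(4.2);o=np.array([.5171,.238])
for n,x,y,z in [("fl rail",-100,66,52),("fr rail",-100,-66,52),("fl out",-100,66,0),("div L",44,60,40),("div R",44,-60,40),("div l",38,60,40),("bar L",67,35,66),("bar R",67,-35,66),("lid edge",43,57,47),("lid edgeR",43,-57,47),("floor bl",38,60,6),("railL out 40",40,66,52),("railR out 40",40,-66,52)]:
  p=o+np.array([np.cos(h)*x-np.sin(h)*y,np.sin(h)*x+np.cos(h)*y])/1000
  print(n,(proj(c,[*p,z/1000])*1.5).round())
cv2.imwrite("pics/w7b.png",cv2.resize(im,None,fx=1.5,fy=1.5,interpolation=cv2.INTER_CUBIC))
E
```

```text
9.15 [0.53354302 0.23885635 0.19588468] 4.133969085214201 0.6057016426287141 [-0.62433212 -0.90168909 -0.36679399]
fl rail [290. 413.]
fr rail [461. 413.]
fl out [302. 380.]
div L [290. 225.]
div R [460. 225.]
div l [290. 234.]
bar L [319. 195.]
bar R [430. 195.]
lid edge [292. 228.]
lid edgeR [458. 228.]
floor bl [299. 227.]
railL out 40 [278. 234.]
railR out 40 [472. 234.]
```

View pics/w7b.png

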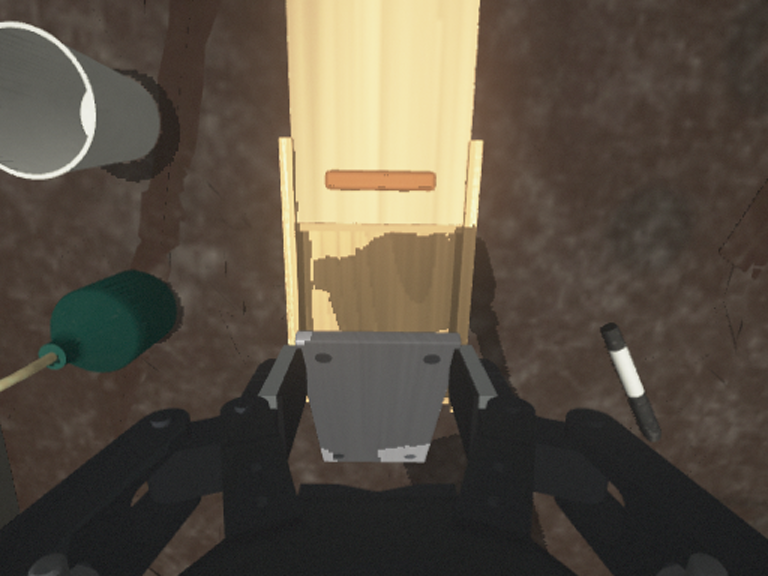

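```bash
python3 - <<'E'
from h import *
c=bot.get_calibration("wrist"); h=np.radians(4.2);o=np.array([.5171,.238]); ex=np.array([np.cos(h),np.sin(h)]);ey=np.array([-ex[1],ex[0]])
for n,u,v,z in [("rear L out",279,138,.052),("rear R out",482,140,.052),("bar front top L",326,189,.066),("bar front R",436,190,.066),("lid edge",380,224,.047),("div front",380,229,.040),("frontwall bit",305,402,.04)]:
    p=onz(c,u/1.5,v/1.5,z)[:2]-o; print(n,(1000*(p@ex)).round(1),(1000*(p@ey)).round(1))
E
```

```text
rear L out 101.9 61.4
rear R out 100.7 -68.9
bar front top L 70.7 30.7
bar front R 70.0 -38.5
lid edge 45.9 -3.5
div front 41.4 -3.5
frontwall bit -97.2 56.3
```

{"fn": "play_rows", "kwargs": {"series": [{"translation": [0.001,0.003,0],"spin": 0},{"translation": [0,0,0.03],"spin": 0},{"translation": [0,0,0.04],"spin": 0},{"translation": [0,0,0.035],"spin": 0},{"translation": [0,0,0.02],"spin": 0}]}}

```text
time: 9.7
tool_pos: [0.5333, 0.235, 0.0681]
tcp_rot: [3.138, 0.112, -0.006]
wrist_force: [-0.8, -0.4, -0.7]
width: 0.608
```

{"fn": "play_rows", "kwargs": {"series": [{"translation": [0,0,0.005],"spin": 0},{"translation": [0,0,0],"spin": 0},{"translation": [0,0,0],"spin": 0}], "force": 30}}

```text
time: 10.0
tool_pos: [0.5365, 0.237, 0.0679]
tcp_rot: [-3.139, -0.113, -0.004]
wrist_force: [-0.0, -0.2, -0.4]
width: 0.612
```

{"fn": "play_rows", "kwargs": {"series": [{"translation": [0,0,0.004],"spin": 0},{"translation": [0,0,0.004],"spin": 0},{"translation": [0,0,0.004],"spin": 0},{"translation": [0,0,0.004],"spin": 0},{"translation": [0,0,0.004],"spin": 0}]}}

```text
time: 10.5
tool_pos: [0.5354, 0.2371, 0.0463]
tcp_rot: [-3.139, -0.115, -0.001]
wrist_force: [0.7, -0.7, 1.5]
width: 0.608
```

{"fn": "play_rows", "kwargs": {"series": [{"translation": [0,0,0.004],"spin": 0},{"translation": [0,0,0.004],"spin": 0},{"translation": [0,0,0.004],"spin": 0},{"translation": [0,0,0.004],"spin": 0},{"translation": [0,0,0.004],"spin": 0}], "force": 20}}

```text
time: 11.0
tool_pos: [0.5351, 0.2369, 0.026]
tcp_rot: [-3.139, -0.114, -0.0]
wrist_force: [1.4, -0.7, 1.7]
width: 0.609
```

{"fn": "play_rows", "kwargs": {"series": [{"translation": [0,0,0.003],"spin": 0},{"translation": [0,0,0.003],"spin": 0},{"translation": [0,0,0.003],"spin": 0},{"translation": [0,0,0],"spin": 0}]}}

```text
time: 11.4
tool_pos: [0.5346, 0.2368, 0.0167]
tcp_rot: [3.139, 0.114, -0.002]
wrist_force: [0.8, 1.1, 1.6]
width: 0.611
```

{"fn": "play_rows", "kwargs": {"series": [{"translation": [0,0,0.003],"spin": 0},{"translation": [0,0,0.002],"spin": 0},{"translation": [0,0,0.002],"spin": 0},{"translation": [0,0,0],"spin": 0}]}}

```text
time: 11.8
tool_pos: [0.5349, 0.2368, 0.0099]
tcp_rot: [3.139, 0.114, -0.001]
wrist_force: [1.1, -0.2, 1.8]
width: 0.609
```

```bash
python3 - <<'E'
from h import *
s=bot.read_state();print(s["time"],s["tool_pos"],s["width"],s["wrist_force"])
c,im=snap("wrist","w8"); c,i2=snap("side","s8")
a=np.zeros((480,800,3),np.uint8); a[:480,:320]=cv2.resize(im[:,120:376],(320,480)); a[:,320:]=cv2.resize(i2[180:300,190:310],(480,480),interpolation=cv2.INTER_CUBIC)
cv2.imwrite("pics/w8b.png",a)
E
```

```text
11.8 [0.53486675 0.23680291 0.00994542] 0.6094424998120969 [ 1.12289835 -0.19596139  1.77675623]
```

View pics/w8b.png

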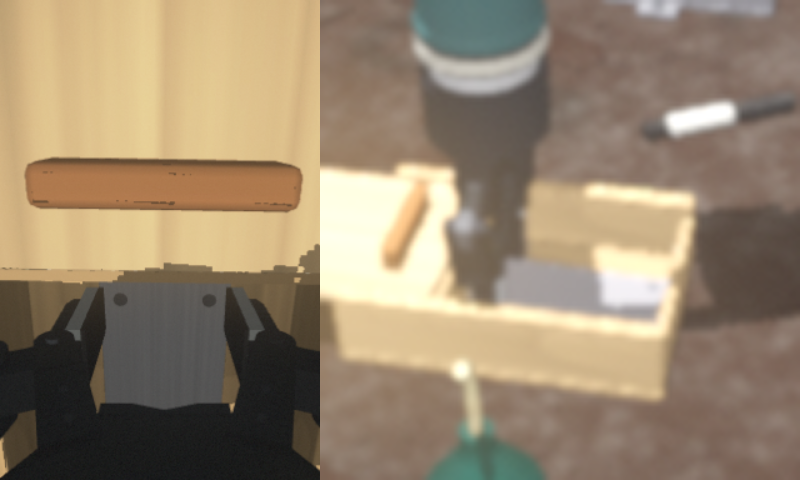

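Pivoting nicely, and the plate lies almost flat (far corners about 104–228, row 283). I'll go down gently until contact.

{"fn": "play_rows", "kwargs": {"series": [{"translation": [0,0,0.001],"spin": 0},{"translation": [0,0,0.001],"spin": 0},{"translation": [0,0,0],"spin": 0}]}}

```text
time: 12.2
tool_pos: [0.535, 0.2369, 0.0082]
tcp_rot: [3.139, 0.114, -0.0]
wrist_force: [-0.2, -0.4, 2.0]
width: 0.601
```

{"fn": "play_rows", "kwargs": {"series": [{"translation": [0,0,0.001],"spin": 0},{"translation": [0,0,0.001],"spin": 0},{"translation": [0,0,0],"spin": 0}]}}

```text
time: 12.5
tool_pos: [0.5353, 0.2372, 0.0063]
tcp_rot: [-3.139, -0.114, -0.001]
wrist_force: [0.5, 0.9, 1.3]
width: 0.613
```

{"fn": "play_rows", "kwargs": {"series": [{"translation": [0,0,0.001],"spin": 0},{"translation": [0,0,0.001],"spin": 0},{"translation": [0,0,0],"spin": 0}]}}

```text
time: 12.8
tool_pos: [0.5354, 0.2373, 0.006]
tcp_rot: [-3.139, -0.114, -0.0]
wrist_force: [-4.2, -0.6, 12.9]
width: 0.61
```

{"fn": "play_rows", "kwargs": {"series": [{"translation": [0,0,0.001],"spin": 0},{"translation": [0,0,0],"spin": 0},{"translation": [0,0,0],"spin": 0}]}}

```text
time: 13.1
tool_pos: [0.5364, 0.2374, 0.0054]
tcp_rot: [-3.139, -0.116, -0.004]
wrist_force: [-1.8, -1.0, 12.2]
width: 0.611
```

Flat contact at 12 N. I'll release part-way, because the rails limit the opening, and rise.

{"fn": "play_rows", "kwargs": {"series": [{"translation": [0,0,-0.001],"spin": 0},{"translation": [0,0,0],"spin": 0},{"translation": [0,0,0],"spin": 0},{"translation": [0,0,0],"spin": 0}], "jaw": 0.5}}

```text
time: 13.5
tool_pos: [0.5345, 0.2367, 0.0036]
tcp_rot: [3.139, 0.114, -0.002]
wrist_force: [-0.4, 0.1, -0.3]
width: 0.748
```

{"fn": "play_rows", "kwargs": {"series": [{"translation": [0,0,-0.01],"spin": 0},{"translation": [0,0,-0.03],"spin": 0},{"translation": [0,0,-0.04],"spin": 0},{"translation": [0,0,-0.04],"spin": 0},{"translation": [0,0,0],"spin": 0}]}}

```text
time: 14.0
tool_pos: [0.54, 0.2389, 0.1322]
tcp_rot: [-3.135, -0.114, -0.019]
wrist_force: [0.8, 0.1, -0.3]
width: 0.748
```

```bash
python3 - <<'E'
from h import *
s=bot.read_state();R=Rn.from_rotvec(s["tcp_rot"]).as_matrix();print(s["time"],s["tool_pos"],np.degrees(np.arctan2(R[1,0],R[0,0])),s["width"],s["wrist_force"])
c,im=snap("wrist","w9"); c2,i2=snap("side","s9")
a=np.zeros((480,800,3),np.uint8); a[:480,:320]=cv2.resize(im[:,120:376],(320,480)); a[:,320:]=cv2.resize(i2[180:300,190:310],(480,480),interpolation=cv2.INTER_CUBIC)
cv2.imwrite("pics/w9b.png",a)
E
```

```text
14.0 [0.53998633 0.23888664 0.13218529] 4.173533057110216 0.7480134358069717 [ 0.75635138  0.11645905 -0.29846897]
```

View pics/w9b.png

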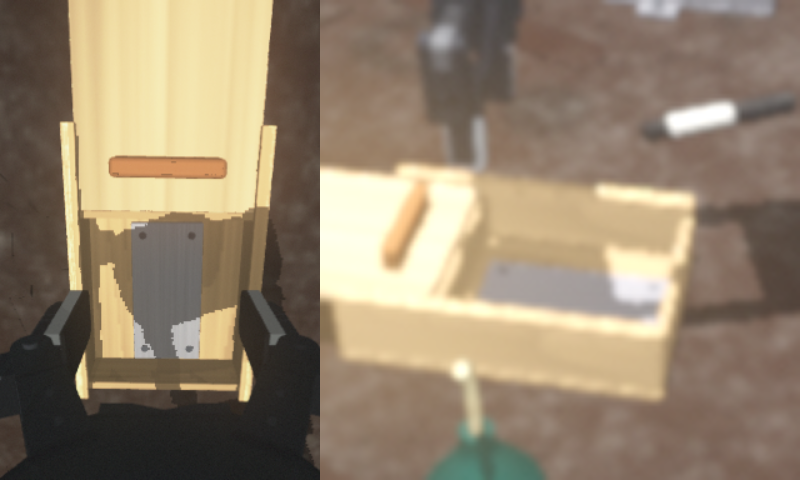

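The plate lies flat in the bay: left view columns 132–203, rows 222–358. I'll check the spacing of its dots and move behind the bar with the jaws shut.

{"fn": "play_rows", "kwargs": {"series": [{"translation": [0.02,0,0],"spin": 0},{"translation": [0.035,0,0],"spin": 0},{"translation": [0.03,0,0],"spin": 0},{"translation": [0,0,0],"spin": 0},{"translation": [0,0,0],"spin": 0}], "jaw": -1}}

```text
time: 14.6
tool_pos: [0.6186, 0.2425, 0.122]
tcp_rot: [3.138, 0.113, -0.007]
wrist_force: [0.2, -0.7, 0.6]
width: 0.001
```

{"fn": "play_rows", "kwargs": {"series": [{"translation": [0,0,0],"spin": 0},{"translation": [0,0,0],"spin": 0},{"translation": [0,0,0],"spin": 0},{"translation": [0,0,0],"spin": 0},{"translation": [0,0,0],"spin": 0}]}}

```text
time: 15.1
tool_pos: [0.6196, 0.2432, 0.1246]
tcp_rot: [-3.139, -0.115, -0.001]
wrist_force: [-0.2, 0.2, -0.4]
width: -0.001
```

```bash
cat >> h.py <<'E'
h=np.radians(4.2);o=np.array([.5184,.2344]); ex=np.array([np.cos(h),np.sin(h)]);ey=np.array([-ex[1],ex[0]])
def bx(p): d=np.array(p[:2])-o; return (1000*np.array([d@ex,d@ey])).round(1)
E
python3 - <<'E'
from h import *
s=bot.read_state();print(s["time"],bx(s["tool_pos"]),s["tool_pos"],s["width"])
c,im=snap("wrist","w10")
m=cv2.inRange(cv2.cvtColor(im,cv2.COLOR_BGR2HSV),(3,110,60),(16,255,255))
n,l,st,ce=cv2.connectedComponentsWithStats(m)
for i in np.argsort(-st[1:,4])[:3]+1: print("bar",st[i],bx(onz(c,*ce[i],.066)))
sc=bot.get_calibration("side")
for u,v in [(500,268),(670,290),(655,318),(475,300)]: print(bx(onz(sc,190+(u-320)/4,180+v/4,.011)))
E
```

```text
15.1 [101.6   1.4] [0.61964206 0.24321072 0.12460155] -0.0005646990491113007
bar [ 207  222   89   22 1134] [80.5  0.6]
[ 19.8 -17.1]
[-92.8 -13.5]
[-87.1  13.6]
[28.3 15.4]
```

{"fn": "play_rows", "kwargs": {"series": [{"translation": [0.006,0.001,0.02],"spin": 0},{"translation": [0,0,0.03],"spin": 0},{"translation": [0,0,0.015],"spin": 0},{"translation": [0,0,0.004],"spin": 0},{"translation": [0,0,0],"spin": 0}]}}

```text
time: 15.65
tool_pos: [0.6253, 0.2424, 0.0546]
tcp_rot: [3.139, 0.114, -0.003]
wrist_force: [0.0, 0.1, 0.9]
width: -0.001
```

{"fn": "play_rows", "kwargs": {"series": [{"translation": [-0.005,0,0],"spin": 0},{"translation": [-0.01,0,0],"spin": 0},{"translation": [-0.01,0,0],"spin": 0},{"translation": [-0.01,0,0],"spin": 0},{"translation": [-0.01,0,0],"spin": 0}]}}

```text
time: 16.15
tool_pos: [0.5805, 0.2395, 0.0561]
tcp_rot: [-3.139, -0.115, -0.002]
wrist_force: [0.3, 0.8, 0.4]
width: -0.001
```

{"fn": "play_rows", "kwargs": {"series": [{"translation": [-0.01,0,0],"spin": 0},{"translation": [-0.01,0,0],"spin": 0},{"translation": [-0.01,0,0],"spin": 0},{"translation": [-0.01,0,0],"spin": 0},{"translation": [-0.01,0,0],"spin": 0}]}}

```text
time: 16.65
tool_pos: [0.5303, 0.2356, 0.0552]
tcp_rot: [-3.139, -0.114, 0.0]
wrist_force: [2.0, -0.2, 0.5]
width: -0.001
```

{"fn": "play_rows", "kwargs": {"series": [{"translation": [-0.01,0,0],"spin": 0},{"translation": [-0.01,0,0],"spin": 0},{"translation": [-0.01,0,0],"spin": 0},{"translation": [-0.01,0,0],"spin": 0},{"translation": [-0.005,0,0],"spin": 0}]}}

```text
time: 17.15
tool_pos: [0.4849, 0.2321, 0.0551]
tcp_rot: [3.139, 0.115, -0.002]
wrist_force: [1.2, 0.7, 0.3]
width: 0.0
```

{"fn": "play_rows", "kwargs": {"series": [{"translation": [-0.004,0,0],"spin": 0},{"translation": [-0.004,0,0],"spin": 0},{"translation": [-0.003,0,0],"spin": 0},{"translation": [0,0,0],"spin": 0}]}}

```text
time: 17.55
tool_pos: [0.4748, 0.2314, 0.0552]
tcp_rot: [3.139, 0.115, -0.001]
wrist_force: [0.1, 0.1, 0.7]
width: -0.0
```

```bash
python3 - <<'E'
from h import *
s=bot.read_state();print(s["time"],bx(s["tool_pos"]),s["tool_pos"],s["wrist_force"])
E
```

```text
17.55 [-43.7   0.2] [0.47475724 0.23140494 0.05515688] [0.13889197 0.11211684 0.65107268]
```

{"fn": "play_rows", "kwargs": {"series": [{"translation": [-0.002,0,0],"spin": 0},{"translation": [-0.002,0,0],"spin": 0},{"translation": [-0.002,0,0],"spin": 0},{"translation": [0,0,0],"spin": 0}]}}

```text
time: 17.95
tool_pos: [0.469, 0.2311, 0.0553]
tcp_rot: [3.139, 0.114, -0.001]
wrist_force: [-0.5, 0.4, 0.2]
width: -0.002
```

{"fn": "play_rows", "kwargs": {"series": [{"translation": [-0.001,0,0],"spin": 0},{"translation": [-0.001,0,0],"spin": 0},{"translation": [-0.001,0,0],"spin": 0},{"translation": [0,0,0],"spin": 0}]}}

```text
time: 18.35
tool_pos: [0.467, 0.231, 0.0554]
tcp_rot: [-3.139, -0.115, -0.003]
wrist_force: [4.7, -0.9, -2.5]
width: 0.001
```

{"fn": "play_rows", "kwargs": {"series": [{"translation": [-0.001,0,0],"spin": 0},{"translation": [-0.001,0,0],"spin": 0},{"translation": [0,0,0],"spin": 0}]}}

```text
time: 18.65
tool_pos: [0.467, 0.231, 0.0556]
tcp_rot: [-3.139, -0.115, -0.009]
wrist_force: [9.6, -0.8, -8.3]
width: -0.002
```

Hard stop reached: position stalled, about 10 N, box x ≈ -51. I'll back off, rise and check the result by measurement.

{"fn": "play_rows", "kwargs": {"series": [{"translation": [0.006,0,0],"spin": 0},{"translation": [0.014,0,0],"spin": 0},{"translation": [0,0,-0.03],"spin": 0},{"translation": [0,0,-0.045],"spin": 0},{"translation": [0,0,-0.045],"spin": 0}]}}

```text
time: 19.15
tool_pos: [0.4837, 0.2319, 0.1756]
tcp_rot: [3.139, 0.114, -0.006]
wrist_force: [1.2, 0.3, 0.3]
width: 0.001
```

{"fn": "play_rows", "kwargs": {"series": [{"translation": [0.02,0,-0.03],"spin": 0},{"translation": [0.02,0,-0.03],"spin": 0},{"translation": [0,0,0],"spin": 0},{"translation": [0,0,0],"spin": 0},{"translation": [0,0,0],"spin": 0}]}}

```text
time: 19.65
tool_pos: [0.5229, 0.2347, 0.2335]
tcp_rot: [3.138, 0.114, -0.006]
wrist_force: [0.0, -0.3, -0.6]
width: 0.003
```

```bash
python3 - <<'E'
from h import *
s=bot.read_state();print(s["time"],bx(s["tool_pos"]),s["tool_pos"],s["wrist_force"])
for n in ("side","wrist"):
    c,im=snap(n,n+"end")
    m=cv2.inRange(cv2.cvtColor(im,cv2.COLOR_BGR2HSV),(3,110,60),(16,255,255))
    k,l,st,ce=cv2.connectedComponentsWithStats(m)
    for i in np.argsort(-st[1:,4])[:6]+1: print(n,"orange",st[i],bx(onz(c,*ce[i],.062)))
# bystanders: side image difference outside the box/arm
a=cv2.imread("pics/side0.png");b=cv2.imread("pics/sideend.png")
for n,(x0,y0,x1,y1) in dict(cup=(140,262,188,325),can=(215,270,250,338),marker=(268,200,312,218),tape=(274,134,300,152)).items():
    print(n,np.abs(a[y0:y1,x0:x1].astype(int)-b[y0:y1,x0:x1]).mean().round(2))
E
```

```text
19.65 [ 4.5 -0. ] [0.52291783 0.23472012 0.2335067 ] [ 0.02902311 -0.31147567 -0.6047712 ]
side orange [244 129  27  14 208] [  77.5 -641.6]
side orange [263 233   8  20  71] [-69.6  14.7]
side orange [337  91  16   5  42] [ -284.8 -1292.3]
wrist orange [220 223  58  14 503] [-65.7   4.8]
cup 4.48
can 4.31
marker 5.02
tape 4.62
```

```bash
python3 - <<'E'
from h import *
c=bot.get_calibration("wrist"); g=cv2.cvtColor(cv2.imread("pics/wristend.png"),cv2.COLOR_BGR2GRAY).astype(np.float32)
for y in (-40,0,40):
    v=[]
    for x in range(90,116,2):
        p=o+(x*ex+y*ey)/1000; u=proj(c,[*p,.047]); v.append(int(cv2.getRectSubPix(g,(1,1),tuple(map(float,u)))[0,0]))
    print("lid rear, y",y,v)
for y in (-62,62):
    v=[]
    for x in range(90,116,2):
        p=o+(x*ex+y*ey)/1000; u=proj(c,[*p,.052]); v.append(int(cv2.getRectSubPix(g,(1,1),tuple(map(float,u)))[0,0]))
    print("rail rear, y",y,v)
s=bot.get_calibration("side");g=cv2.imread("pics/sideend.png")
print("side, beyond front of lid", [g[tuple(int(round(t)) for t in proj(s,[*(o+x*ex/1000),.047])[::-1])].tolist() for x in range(-112,-50,6)])
E
```

```text
lid rear, y -40 [230, 231, 231, 230, 231, 151, 88, 86, 84, 84, 83, 81, 80]
lid rear, y 0 [230, 229, 229, 229, 229, 190, 94, 93, 90, 85, 84, 83, 83]
lid rear, y 40 [214, 214, 213, 212, 212, 211, 103, 89, 88, 88, 86, 86, 85]
rail rear, y -62 [223, 222, 222, 221, 220, 125, 91, 84, 86, 87, 85, 85, 81]
rail rear, y 62 [233, 228, 233, 228, 234, 231, 124, 89, 85, 81, 78, 75, 74]
side, beyond front of lid [[113, 130, 151], [102, 131, 154], [128, 166, 190], [151, 189, 212], [150, 187, 211], [146, 184, 207], [146, 187, 214], [118, 171, 220], [109, 157, 203], [134, 174, 204], [145, 183, 207]]
```

The lid's rear edge is at x≈100, flush with the rail ends within about 1 mm, so the lid is shut. The bystanders' image regions show no change beyond noise. Handing in.

```bash
python3 -c "
from workcell import bot
print(bot.finish_job(), bot.read_state()['time'])"
```

```text
the job is handed in; nothing more can be done
the job is handed in; nothing more can be done
```

I tipped the plate, let go, gripped it by its raised end and laid it flat on the front bay's floor. I then let go and pushed the lid shut. The job was handed in at about 20 s, and `finish_job()` gave no verdict.

**Last checks**
- **Plate:** it was flat and clear of the fingers in the wrist and side pictures taken before the lid was shut. It spanned about box x = -90 to +25. I could not see it under the lid afterwards.
- **Lid:** it stalled at its stop with about 10 N. Its rear edge is flush with the rail ends within about 1 mm. The side camera puts the bar at x = -69.6, as expected at -70. The wrist camera gave -65.7, probably because it also sees the bar's rear face.
- **Other objects:** the cup, oil can, marker and tape roll looked unchanged between the first and last side pictures (mean pixel difference 4 to 5, about the same for all four).
- **Robot:** it was clear of everything at the end.

**Did not go as planned:** the press stalled about 20 mm below the rim, not the advised 25. The force reached 76 N for about half a second, because the fully tipped plate had already bottomed out under the finger. This is below the 120 N wrist limit. It was on the fingertips, so I took it that the 40 N limit for the arm and gripper body did not apply. I viewed 12 pictures, which is the maximum allowed but more than the planned 8.

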